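# Drive the taper key tight in the drum pulley

### The arm

A 7-joint arm with a two-finger parallel gripper is mounted at the origin on a cart in front of the work surface, level with it; the furniture and walls round the work are solid. World frame = base frame: x ahead of the robot, y to its left, z up, the work surface at z = 0. Lengths are in m, angles in rad, forces in N, time in s.
With the tool pointing down it reaches from about 0.425 to 0.95 m from the base axis. Payload 4.7 kg.
Tool frame: the origin (TCP) lies between the finger pads; the fingertips stand 25 mm ahead of it and the grasp point (between the pads) lies 6 mm ahead of it; z points along the fingers, y is the line along which they close (so a half turn about z gives the same grasp; the last joint's range is limited). The gripper opens to 85 mm and grips with 20 to 120 N. Pads are 22 mm wide; open, the fingers measure 114 mm over their backs; the gripper's body (76 mm by 85 mm) begins 54 mm behind the grasp point. The pads swing forward as they close: fully open they stand 13 mm farther back than shut.
Start: joints at [0.702, 0.469, -0.049, 1.532, 0.024, 1.141, -0.082], TCP at [0.503, -0.451, 0.256] pointing down, gripper open.
Joint ranges: [-2.59, 2.59], [-0.33, 1.99], [-1.39, 1.29], [0.1, 2.45], [-1.04, 4.18], [0.21, 1.99], [-2.66, 2.66]. Speed limits (rad/s): [2.57, 2.57, 3.14, 3.14, 3.14, 3.14, 3.14].

### API

Orientations are given as a 3x3 rotation matrix whose columns are the frame's x, y, z axes.
In Python, from rig import * gives the robot as it stands. Calls block until the motion is done:
- movep(position, orientation): joint-space move of the TCP to a pose.
- move_l(position, attitude=None, feed=0.15, until_force=None): straight line of the TCP; attitude=None keeps the orientation; feed is the mean speed in m/s. With until_force (N) it stops when the force on the tool has changed by that much, and returns True; else False.
- move_joints(angles): joint-space move.
- command_gripper(opening, newtons=None): finger opening in m; newtons is the grip in N (None keeps the last); returns when the fingers have stopped.
- sleep(seconds).
- inverse_kinematics(position, orientation): joint angles nearest the present ones, or None.
- sense(): the state.
- camera(name): name is "scene" or "side" or "wrist"; returns (picture, depth): 400x640x3 uint8, red, green, blue; 400x640 float32, m along the optical axis (not along the pixel's ray), 0 where there is no reading.
- camera_params(name): a dict with "K" (3x3 intrinsics, pixels), "position" and "rotation" of the camera in the world; the wrist camera has in their place "tool_from_camera" (4x4, takes a point from camera to tool coordinates, whose origin is the TCP and whose axes are the flange's). Camera axes: x right, y down, z forward; pixel columns grow to the right and rows downward; lengths in m; the calibration is good to about 2 mm. The wrist camera is an equidistant fisheye: a pixel r from the principal point sees the ray r / f radians off the axis. A picture is of the moment at which its call begins: read the wrist's pose just before it. camera_params takes no time and is no camera call.
A pose or a line that the arm cannot do raises Unreachable and nothing moves.
- finish_job(): hands the job in; it is judged then, once.
The state is a dict: "time_s": time; "joint_pos": joint angles; "qd": joint speeds; "joint_efforts": joint torques, N m; "position": TCP position; "tcp_rot": TCP orientation; "wrist_force": force on the tool from outside, world axes, zero at the start; "ft_torque": the same for the moment, N m; "finger_gap": finger opening in m; "gripper_force": force on a finger pad.
Only numpy, scipy, OpenCV 4.12 (cv2) and the standard library are available. Lean on these libraries where they do the work, as an engineer would, in place of code of your own. Each camera call takes 0.05 s, during which the arm holds its last target. There are 200 camera calls.

### The job

Take the metal taper key out of the wooden block and start it, thin end down and straight side against the shaft, in the gap between the upright shaft's flat and the hub of the belt pulley. Then press or tap the top of its head down by feel until it is wedged tight, with firm pushes of 20 to 25 N and never over 30 N so that the hub is not strained, and leave it standing tight in the gap. Do not knock the things round about.

Things in the scene. Friction and masses are not known exactly. Their poses are not given: they have to be found in the camera images.
- keyway (a point): Centre of the mouth of the gap for the key, level with the hub's top, 90 mm above the worktop. z up, +x level from gap to shaft. The shaft's upright flat lies 5 mm along +x; the hub's wall 4 to 8 mm along -x (differs, not measured) and leans in 1 mm per 7 mm of depth, like the key. The gap is 20 mm wide along y, 64 mm deep. The shaft stands 4 mm above the hub.
- stand: Fixed plywood board 140 x 140 x 18 mm with an upright steel shaft 24 mm thick at its middle, which carries a light-metal belt pulley (hub 80 mm across, top 90 mm high; rim 132 mm across, top 60 mm high). Under the wedging load the hub gives about 1 mm at 90 N and springs back. Origin: centre of the board's underside; axes as keyway.
- key_head (a point): Centre of the head of the loose dark metal taper key. Head: 22 mm along x, 16 mm along y, 16 mm high; grip it across y, press on its flat top (8 mm above this point). Key's axes: z from thin end to head, +x to its straight side. Shank below: 76 mm long, 16 mm wide along y, straight side flush with the head's +x face (11 mm from here); the head overhangs to -x.
- key_tip (a point): Centre of the key's thin lower end (5 mm along x, 16 mm along y); axes as key_head. The straight side is 2.5 mm along +x; the side facing -x is tapered 1 in 7, so that the shank is 15.9 mm thick under the head. From here the head's centre is 8.5 mm along -x and 84 mm along +z.
- key: The key, about 90 g; origin and axes as key_tip. In the gap it jams 26 to 57 mm deep; 25 N of push drives it 1 to 3 mm on and friction keeps it. Its own weight barely holds it. It bears on the shaft with 0.7 to 1.2 N per N of downward push (sideways push adds); 0.6 to 1 N of this stays after a push on the head's top, less if it was pushed while gripped.
- key_block: Fixed wooden block 62 x 56 x 52 mm with a slot 40 mm deep from its top, in which the key stands upright at first, head up, with its axes along the block's. Origin: centre of the underside. The key must rise 40 mm to leave it.
- dosing_cup: Loose bystander: round pale plastic dosing cup, 66 mm across, 50 mm high; origin at the centre of its underside. Leave it alone.
- transit_bolt: Loose bystander: bolt with spacer, 90 mm long, 27 mm thick, lying; origin at the centre of its underside. Leave it alone.
- tape_roll: Loose bystander: roll of black tape, 58 mm across, 19 mm high; origin at the centre of its underside. Leave it alone.
- tin: Loose bystander: grey tin box, 70 x 114 x 37 mm; origin at the centre of its underside. Leave it alone.
Mind the look-alikes: they are no part of the job. Of the things shaped like the stand, the plywood one is meant.

How it is judged:
On the way:
1. the key is started in the gap, thin end down (z of key_tip in the frame of keyway below -0.015 m and horizontal distance between key_tip and keyway below 0.012 m and angle between key_tip's own z axis and vertical below 0.2 rad), for 0.1 s.
At the end, for the whole second after the job is handed in: The key stands in the gap, thin end at least 22 mm below the hub's top, upright within 0.06 rad, its end within 12 mm of the gap's centre seen from above, at rest, and wedged so tight that it bears on the shaft with more than 6.5 N (contact force between key and stand above 6.5 N and z of key_tip in the frame of keyway below -0.022 m and horizontal distance between key_tip and keyway below 0.012 m and angle between key_tip's own z axis and vertical below 0.06 rad and linear speed of key below 0.01 m/s); the robot touches nothing.
It fails at once if the hub is strained: the key bears on the shaft with more than 40 N (contact force between key and stand above 40 N).
It fails at once if the dosing cup is pushed out of place by more than 30 mm (distance of dosing_cup from where it was at the start of the episode above 0.03 m).
It fails at once if the transit bolt is pushed out of place by more than 30 mm (distance of transit_bolt from where it was at the start of the episode above 0.03 m).
It fails at once if the tape roll is pushed out of place by more than 30 mm (distance of tape_roll from where it was at the start of the episode above 0.03 m).
It fails at once if the tin is pushed out of place by more than 30 mm (distance of tin from where it was at the start of the episode above 0.03 m).
It also fails if it takes over 51 s, if anything falls off the work surface, if the arm or the gripper's body presses on something with over 40 N, if the wrist force passes 120 N, or if a joint passes its speed limit or range.

## Working session

There is one attempt and no reset: what is moved stays moved. The work goes in short steps, each a Python script; the robot and the scene stay as the last script left them, time stands still between calls to the robot, and variables do not carry over. Pictures are saved under pics/ and viewed, at most 10 in all, crops included, and the job is handed in when it is done.

```bash
ls; mkdir -p pics; python3 - <<'E'
from rig import *
import cv2,numpy as np
s=sense();print(s['time_s'],s['position'],s['tcp_rot'])
for n in ['scene','side','wrist']:
    p,d=camera(n);cv2.imwrite(f'pics/{n}0.png',p[:,:,::-1]);np.savez(f'pics/{n}0.npz',p=p,d=d)
    print(n,camera_params(n))
E
```

```text
pics
0.0 [ 0.5021436  -0.45026946  0.25523606] [[ 6.67597456e-01  7.44520903e-01 -1.50410314e-03]
 [ 7.44522420e-01 -6.67596228e-01  1.28127644e-03]
 [-5.01964870e-05 -1.97521540e-03 -9.99998048e-01]]
scene {'K': array([[506.11863102,   0.        , 335.62422895],
       [  0.        , 506.11863102, 194.74549203],
       [  0.        ,   0.        ,   1.        ]]), 'position': array([-0.50312855,  0.2347649 ,  1.5045687 ]), 'rotation': array([[-0.21288652, -0.79496564,  0.56807478],
       [-0.97701712,  0.16676426, -0.13276759],
       [ 0.0108111 , -0.58328321, -0.8121969 ]])}
side {'K': array([[466.83110838,   0.        , 317.65688205],
       [  0.        , 466.83110838, 208.46302333],
       [  0.        ,   0.        ,   1.        ]]), 'position': array([-0.41394906,  0.57418301,  0.92442073]), 'rotation': array([[-0.5015715 , -0.53724449,  0.67808141],
       [-0.8648275 ,  0.29112867, -0.40904462],
       [ 0.02234803, -0.79158857, -0.61064565]])}
wrist {'K': array([[309.70691629,   0.        , 322.38404131],
       [  0.        , 309.70691629, 197.34896658],
       [  0.        ,   0.        ,   1.        ]]), 'tool_from_camera': array([[ 5.70322682e-04, -9.45772879e-01, -3.24828163e-01,
         8.41844123e-02],
       [ 9.99999825e-01,  4.89333851e-04,  3.31017781e-04,
        -6.84020775e-04],
       [-1.54118223e-04, -3.24828295e-01,  9.45772993e-01,
        -1.17322550e-01],
       [ 0.00000000e+00,  0.00000000e+00,  0.00000000e+00,
         1.00000000e+00]])}
```

View pics/scene0.png

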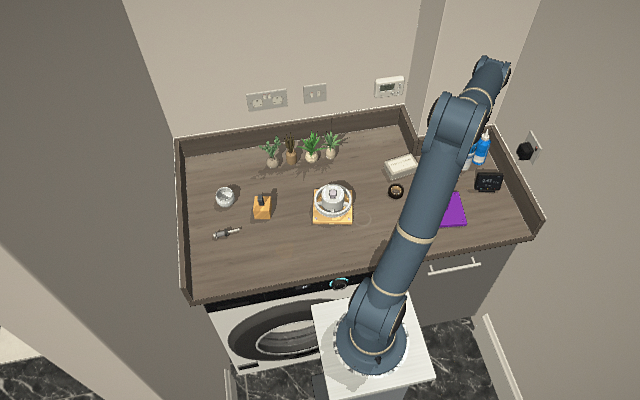

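View pics/side0.png

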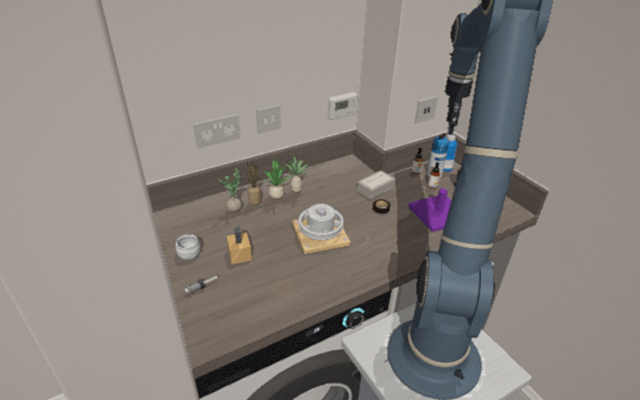

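The scene view shows the key block at (262,207) with the dark key head at about (265,197), and the plywood stand at (333,205). The cup is at (225,197), bolt (228,232), tape (396,191), tin (402,166), and the purple look-alike stand at about (450,210).

```bash
cat > h.py <<'E'
from rig import *
import cv2,numpy as np
def ray(n,u,v,T=None):
    c=camera_params(n);K=c['K']
    x=(np.array([u,v])-K[:2,2])/K[0,0]
    if n=='wrist':
        r=np.hypot(*x);d=np.array([*(x/max(r,1e-9)*np.sin(r)),np.cos(r)])
        M=T@c['tool_from_camera'];return M[:3,3],M[:3,:3]@d
    return c['position'],c['rotation']@np.array([*x,1.])
def onz(n,u,v,z,T=None):
    o,d=ray(n,u,v,T);return o+d*(z-o[2])/d[2]
def tool(s):
    T=np.eye(4);T[:3,:3]=s['tcp_rot'];T[:3,3]=s['position'];return T
def down(yaw): # tool x axis at yaw, z down
    c,s=np.cos(yaw),np.sin(yaw);return np.array([[c,s,0],[s,-c,0],[0,0,-1.]])
def shot(name):
    T=tool(sense());p,d=camera('wrist');cv2.imwrite(f'pics/{name}.png',p[:,:,::-1]);np.savez(f'pics/{name}.npz',p=p,d=d,T=T)
E
python3 - <<'E'
from h import *
for n,u,v,z in [('scene',265,197,.09),('scene',262,207,.05),('scene',333,188,.094),('scene',225,197,.05),('scene',228,232,.01),('scene',396,191,.01),('scene',402,166,.03),('side',239,232,.09),('side',320,211,.094)]:
    print(n,u,v,onz(n,u,v,z).round(3))
E
```

```text
scene 265 197 [0.527 0.242 0.09 ]
scene 262 207 [0.516 0.258 0.05 ]
scene 333 188 [0.513 0.007 0.094]
scene 225 197 [0.585 0.38  0.05 ]
scene 228 232 [0.464 0.387 0.01 ]
scene 396 191 [ 0.513 -0.229  0.01 ]
scene 402 166 [ 0.607 -0.278  0.03 ]
side 239 232 [0.524 0.257 0.09 ]
side 320 211 [0.495 0.018 0.094]
```

```bash
python3 - <<'E'
from h import *
for y in (0,.8,-.8,1.57): 
    q=inverse_kinematics([.52,.25,.24],down(y)); print(y,q); q=inverse_kinematics([.505,.012,.24],down(y)); print(y,q)
move_joints(inverse_kinematics([.505,.012,.30],down(0)));
movep([.505,.012,.24],down(0));sleep(.2);shot('w_stand')
movep([.52,.25,.24],down(0));sleep(.2);shot('w_key');print(sense()['time_s'])
a=np.hstack([cv2.imread(f'pics/{n}.png')[:,120:520] for n in('w_stand','w_key')]);cv2.imwrite('pics/a.png',a)
E
```

```text
0 [-0.24315513  0.34872297 -0.35442656  1.77565187  0.13782411  1.04148305
 -2.21856956]
0 [ 0.00448038  0.21434935 -0.12981895  1.94348886  0.03303571  0.98575534
 -1.71144418]
0.8 [-0.13810747  0.3681444  -0.49233904  1.76959282  0.19707448  1.05278626
 -1.47146111]
0.8 [ 0.13040673  0.22432997 -0.27677868  1.93659109  0.07276638  0.99015725
 -0.9505356 ]
-0.8 [-1.31167598  0.52355294  1.11805018  1.83351508 -0.5231415   1.11951875
 -2.37703223]
-0.8 [-1.09645986e-01  2.08822949e-01  2.72645505e-03  1.94978258e+00
 -6.79218125e-04  9.82987988e-01 -2.47739843e+00]
1.57 [-0.0533716   0.38930951 -0.60690211  1.76485808  0.2500202   1.06519615
 -0.74821146]
1.57 [ 0.25198591  0.2384651  -0.4202983   1.93007754  0.11507823  0.99615292
 -0.22126172]
3.6417
```

View pics/a.png

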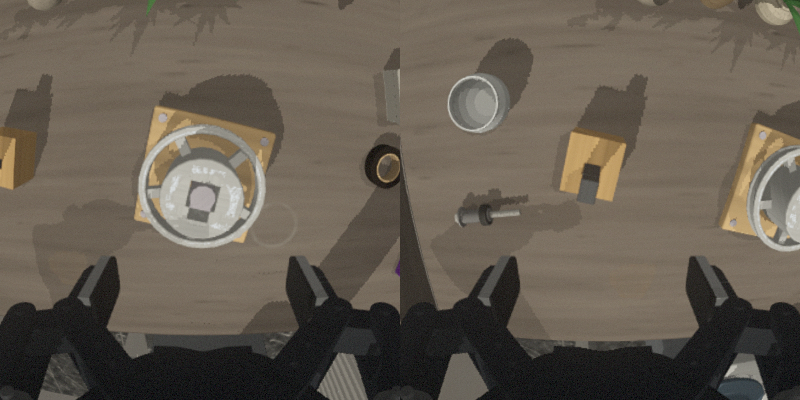

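Left: plywood board with pulley, hub centre at about (200,200), dark gap below the shaft at about (199,214). Right: block at about (593,165), key head grey at about (590,190), dark slot at about (592,172). I'll enlarge both.

```bash
python3 - <<'E'
from h import *
a=cv2.imread('pics/w_stand.png')[160:240,283:363];b=cv2.imread('pics/w_key.png')[125:210,270:350][:80]
cv2.imwrite('pics/b.png',np.hstack([cv2.resize(i,(400,400),interpolation=cv2.INTER_CUBIC) for i in(a,b)]))
E
```

```text
(no output)
```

View pics/b.png

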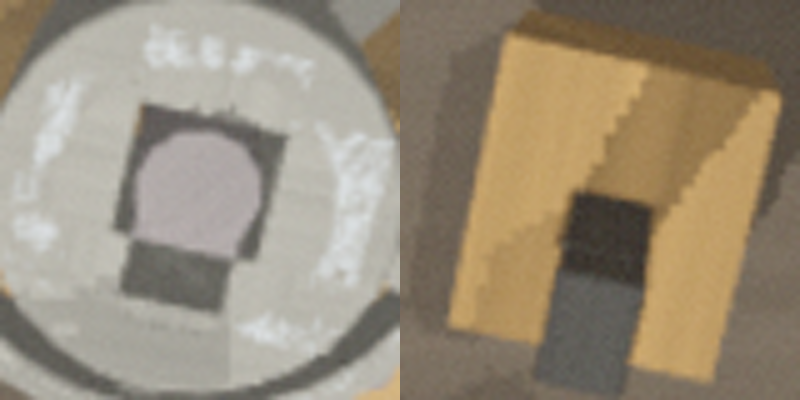

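The stand crop shows the shaft flat as the gap's upper edge, from (128,240) to (232,258), and the hub wall edge from (120,290) to (220,312). In the key crop the head top has corners (565,272), (642,285), (625,395), (537,380), and the dark side face above it is bounded at the top by (570,190)-(652,205).

```bash
python3 - <<'E'
from h import *
ks=np.load('pics/w_stand.npz');kk=np.load('pics/w_key.npz')
def S(u,v,z): return onz('wrist',283+u/5,160+v/5,z,ks['T']).round(4)
def Kp(u,v,z): return onz('wrist',270+(u-400)/5,125+v/5,z,kk['T']).round(4)
print('flat top',S(128,240,.094),S(232,258,.094))
print('hub edge',S(120,290,.09),S(220,312,.09))
print('sq back',S(142,103,.09),S(287,135,.09))
print('head top',[Kp(*p,.104) for p in((565,272),(642,285),(625,395),(537,380))])
print('dark top at .052',Kp(570,190,.052),Kp(652,205,.052),'at .088',Kp(570,190,.088))
print('block top',[Kp(*p,.052) for p in((505,35),(780,95),(712,382),(448,325))])
def dep(f,n,u,v):
    o,d=ray('wrist',u,v,f['T']);M=f['T']@camera_params('wrist')['tool_from_camera'];z=f['d'][int(v),int(u)];return (o+d*z/(d@M[:3,2])).round(4)
for u,v in((590,330),(580,370),(610,240),(610,210),(540,200),(690,300)): print(u,v,dep(kk,'w',270+(u-400)/5,125+v/5))
for u,v in((200,190),(180,270),(50,250),(250,330)): print(u,v,dep(ks,'w',283+u/5,160+v/5))
# board / block edges by mask
for f,n,z in((ks,'s',.018),(kk,'k',.052)):
    h=cv2.cvtColor(f['p'],cv2.COLOR_RGB2HSV);m=cv2.inRange(h,(10,90,90),(25,255,255));
    c=max(cv2.findContours(m,0,2)[0],key=cv2.contourArea)[:,0];q=np.array([onz('wrist',*p,z,f['T'])[:2] for p in c]).astype(np.float32)
    r=cv2.minAreaRect(q*1000);print(n,r)
p=np.load('pics/scene0.npz')['p'];cv2.imwrite('pics/c.png',np.hstack([cv2.resize(p[175:225,240:290],(400,400),interpolation=2),cv2.resize(np.load('pics/side0.npz')['p'][220:270,215:265],(400,400),interpolation=2)])[:,:,::-1])
E
```

```text
flat top [0.4891 0.0253 0.094 ] [0.4855 0.0062 0.094 ]
hub edge [0.4775 0.0271 0.09  ] [0.473  0.0083 0.09  ]
sq back [0.514  0.0226 0.09  ] [ 0.508  -0.0038  0.09  ]
head top [array([0.5334, 0.2649, 0.104 ]), array([0.5311, 0.2518, 0.104 ]), array([0.5111, 0.2549, 0.104 ]), array([0.5139, 0.2703, 0.104 ])]
dark top at .052 [0.5361 0.267  0.052 ] [0.5329 0.2504 0.052 ] at .088 [0.5441 0.2648 0.088 ]
block top [array([0.5678, 0.2794, 0.052 ]), array([0.5555, 0.2248, 0.052 ]), array([0.4949, 0.238 , 0.052 ]), array([0.5076, 0.293 , 0.052 ])]
590 330 [0.5229 0.2609 0.1035]
580 370 [0.5154 0.2628 0.1029]
610 240 [0.5335 0.2579 0.0824]
610 210 [0.534  0.2586 0.0607]
540 200 [0.5338 0.2732 0.0509]
690 300 [0.5127 0.2427 0.0516]
200 190 [0.499  0.0121 0.0947]
180 270 [0.476  0.016  0.0762]
50 250 [0.4857 0.0401 0.0905]
250 330 [0.4692 0.0025 0.0899]
s ((527.7163696289062, 269.2289733886719), (94.74951171875, 82.50521087646484), 77.58599853515625)
k ((534.757568359375, 258.4021301269531), (57.51945495605469, 68.67147064208984), 76.86659240722656)
```

View pics/c.png

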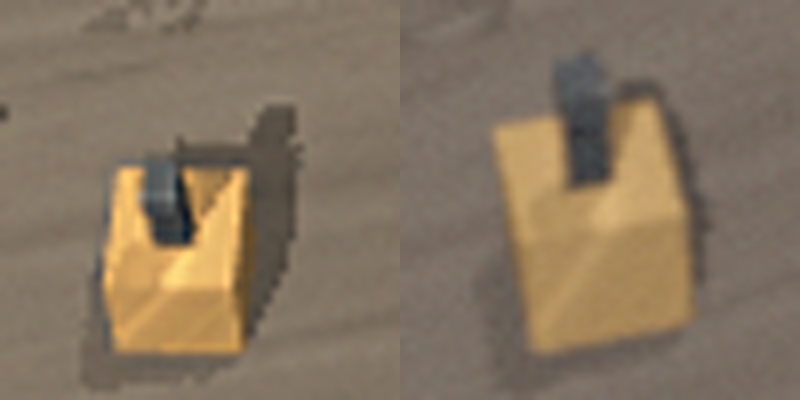

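Both crops show the head overhanging toward the robot and the straight side facing away (+x). That side is vertical at x≈0.534, so the key and stand yaw are both about -0.22. Next: grasp, lift, and look above the gap.

```bash
python3 - <<'E'
from h import *
ks=np.load('pics/w_stand.npz')
e=[onz('wrist',u,v,.018,ks['T'])[:2] for u,v in((278,106),(395,133),(365,242),(254,220))]
a=e[1]-e[0];print('board yaw',np.arctan2(-a[0],-a[1])*-1, e)
R=down(-.225);h=np.array([.5225,.2603])
print(inverse_kinematics([*h,.102],R),inverse_kinematics([.474,.019,.2],R))
movep([*h,.2],R)
print(move_l([*h,.102],feed=.1,until_force=8))
print(sense()['position'],sense()['wrist_force'])
command_gripper(0.0,40)
s=sense();print(s['position'],s['wrist_force'],s['finger_gap'],s['gripper_force'],s['time_s'])
E
```

```text
board yaw -0.22153255505025538 [array([0.57918924, 0.06125178]), array([ 0.54988707, -0.06884757]), array([ 0.41505712, -0.04027509]), array([0.44447407, 0.09587308])]
[-0.37397582  0.5081292  -0.21158034  1.88524267  0.14835061  0.7632652
 -2.46284396] [ 0.00767711  0.21412664 -0.15669215  2.05130469  0.04306689  0.87916231
 -1.96876721]
False
[0.52297327 0.26061372 0.10267013] [ 0.35319637  0.4194939  -0.89158792]
[0.52257185 0.26039791 0.10221277] [-1.24061777 -0.967161    1.2518683 ] 0.015237508677296834 41.514248019084334 5.75
```

```bash
cat >> h.py <<'E'
Y=-.223
ex=np.array([np.cos(Y),np.sin(Y)]);ey=np.array([-np.sin(Y),np.cos(Y)])
def W(a,b): return a*ex+b*ey   # stand-aligned coords -> world xy
R0=down(Y)
E
python3 - <<'E'
from h import *
f=np.array([.4873,.0158]);print(f@ex,[np.array(p)@ey for p in((.4873,.0158),(.47525,.0177),(.499,.012),(.511,.0094))])
s=sense();p=s['position'];print(move_l([p[0],p[1],.215],feed=.1))
s=sense();print(s['finger_gap'],s['wrist_force'])
xk=f@ex-.005;yk=np.mean([np.array(p)@ey for p in((.4873,.0158),(.47525,.0177),(.499,.012),(.511,.0094))])
print(xk,yk,W(xk,yk));t=W(xk+.0005-.0085,yk)
movep([*t,.215],R0);sleep(.3);shot('w_above');s=sense();print(t,s['position'],s['tcp_rot'],s['time_s'])
a=cv2.imread('pics/w_above.png');cv2.imwrite('pics/d.png',cv2.resize(a[130:330,220:420],(600,600),interpolation=cv2.INTER_CUBIC))
E
```

```text
0.4717393876579748 [np.float64(0.12317824536856727), np.float64(0.12236626450688545), np.float64(0.12205986861227189), np.float64(0.12217812479856774)]
False
0.015396500673143923 [ 0.0940656   0.76484807 -0.81028464]
0.4667393876579748 0.12244562582157309 [0.48226178 0.0161913 ]
[0.47445988 0.01796055] [0.47462926 0.0187398  0.21487892] [[ 9.75560310e-01 -2.19731754e-01 -1.95911054e-04]
 [-2.19731724e-01 -9.75560322e-01  1.64121707e-04]
 [-2.27185802e-04 -1.17062750e-04 -9.99999967e-01]] 8.3583
```

View pics/d.png

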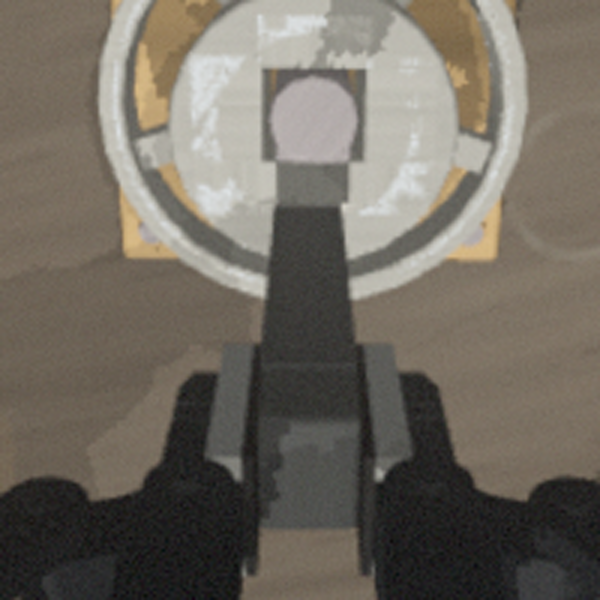

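The held key's shank runs down to its thin end at rows ~205, cols 274–343. The gap sits just above it (flat edge at row 162, cols 276–349; square hole cols 262–365), so the yaw matches. Computing the residual offset now.

```bash
python3 - <<'E'
from h import *
f=np.load('pics/w_above.npz');T=f['T']
def P(u,v,z):
    p=onz('wrist',220+u/3,130+v/3,z,T)[:2];return np.round([p@ex*1000,p@ey*1000],1)
print('tcp',T[:2,3]@ex*1000,T[:2,3]@ey*1000)
z=T[2,3]-.006-.084
print('tip',P(274,205,z),P(343,205,z)); print('flat',P(276,162,.094),P(349,162,.094))
print('shaft c',P(313,120,.094),'hole',P(262,69,.09),P(365,69,.09),'hub edge',P(349,204,.09))
print('head +x top',P(260,390,z+.092),P(356,390,z+.092),'bottom back',P(260,527,z+.092),P(359,527,z+.092))
# edges by gradient on rows, for subpixel columns
g=cv2.cvtColor(f['p'],cv2.COLOR_RGB2GRAY).astype(int)
for r in (188,192,196,200,204): print(r,g[r,304:346])
E
```

```text
tcp 458.7764033196484 123.5066873251759
tip [470.2 132. ] [470.3 115.7]
flat [471.7 132.5] [471.7 113. ]
shaft c [483.2 122.7] hole [496.2 136.2] [496.3 108.9] hub edge [458.4 112.6]
head +x top [474.1 130.9] [474.1 117.2] bottom back [448.7 131.5] [448.8 116. ]
188 [188 190 191 195 193 194 191 182 135 116 112 114 111 113 113 116 111 113
 112 114 112 116 112 110 106 104 107 107 105 106 103 110 158 182 190 187
 186 189 189 190 191 189]
192 [190 190 192 194 195 194 193 184 133 114 113 111 108 115 112 113 112 114
 110 114 110 110 113 115 111 115 114 116 111 108 105 108 156 181 187 189
 189 188 193 189 191 188]
196 [185 187 184 185 178 175 168 162 136 111 110 108 109 104 104 112 116 112
 112 111 115 110 112 111 115 115 113 112 113 114 109 113 168 189 187 189
 186 187 189 193 192 190]
200 [176 174 170 180 177 177 160 105  67  64  65  64  68  62  70  67  71  68
  65  65  70  66  67  65  67  67  65  65  68 115 182 193 192 190 188 196
 210 215 214 216 212 208]
204 [168 169 169 171 169 171 147  75  67  65  62  68  68  67  64  63  65  63
  69  65  66  65  65  66  67  66  67  67  66  83 134 180 189 188 188 188
 185 187 188 188 188 190]
```

```bash
python3 - <<'E'
from h import *
def st(l):
    s=sense();p=s['position'];print(l,round(s['time_s'],2),'xy\'',(p[:2]@ex*1000).round(2),(p[:2]@ey*1000).round(2),'depth',round((.18-p[2])*1000,2),np.round(s['wrist_force'],2),round(s['finger_gap'],4))
cx,cy=.4582,.1213
move_l([*W(cx,cy),.205],R0,feed=.04);sleep(.3);st('a')
s=sense();dy=s['position'][:2]@ey-.1225;dx=s['position'][:2]@ex-.4583
cx-=dx;cy-=dy
move_l([*W(cx,cy),.195],R0,feed=.03);sleep(.2);st('b')
print(move_l([*W(cx,cy),.165],R0,feed=.03,until_force=4));st('c')
E
```

```text
a 9.06 xy' 458.32 121.31 depth -25.14 [-0.82  0.23 -0.85] 0.0152
b 9.74 xy' 458.29 122.52 depth -15.12 [-0.09  0.3  -0.14] 0.0153
False
c 10.89 xy' 458.35 122.55 depth 14.82 [-1.05  0.23 -1.43] 0.0152
```

```bash
cat >> h.py <<'E'
def st(l):
    s=sense();p=s['position'];print(l,round(s['time_s'],2),'xy\'',(p[:2]@ex*1000).round(2),(p[:2]@ey*1000).round(2),'depth',round((.18-p[2])*1000,2),np.round(s['wrist_force'],2),round(s['finger_gap'],4))
def go(x,y,z,**k): return move_l([*W(x,y),z],R0,**k)
E
python3 - <<'E'
from h import *
s=sense();x,y=s['position'][:2]@ex,s['position'][:2]@ey
print(go(x,y,.145,feed=.03,until_force=3));st('d')
z=sense()['position'][2]
print(go(x+.004,y,z,feed=.008,until_force=2.5));st('e')
E
```

```text
False
d 11.71 xy' 458.46 122.58 depth 34.95 [-0.57 -0.66 -0.4 ] 0.015
True
e 12.08 xy' 459.55 122.34 depth 35.45 [0.87 0.03 0.05] 0.0152
```

```bash
python3 - <<'E'
from h import *
x,y=.4594,.1225
print(go(x,y,.118,feed=.015,until_force=4));st('f');sleep(.3);st('f2')
E
```

```text
True
f 13.08 xy' 459.95 122.51 depth 49.67 [ 0.87 -0.12  0.75] 0.0157
f2 13.38 xy' 459.94 122.5 depth 49.66 [2.45 0.5  0.64] 0.0154
```

```bash
python3 - <<'E'
from h import *
print(go(.4594,.1225,.118,feed=.01,until_force=5));st('f3')
command_gripper(.04,40);st('g')
p=sense()['position'];go(p[:2]@ex,p[:2]@ey,.20,feed=.1);command_gripper(0.0,40);sleep(.2);st('h');shot('w_rel')
a=cv2.imread('pics/w_rel.png');cv2.imwrite('pics/e.png',cv2.resize(a[130:330,220:420],(600,600),interpolation=cv2.INTER_CUBIC))
E
```

```text
True
f3 13.68 xy' 460.0 122.52 depth 49.72 [ 0.32 -1.2   3.08] 0.0154
g 14.03 xy' 460.29 122.68 depth 49.92 [-0.05  0.61 -0.39] 0.04
h 15.55 xy' 460.29 122.67 depth -19.99 [-0.29  0.29  1.09] -0.0
```

View pics/e.png

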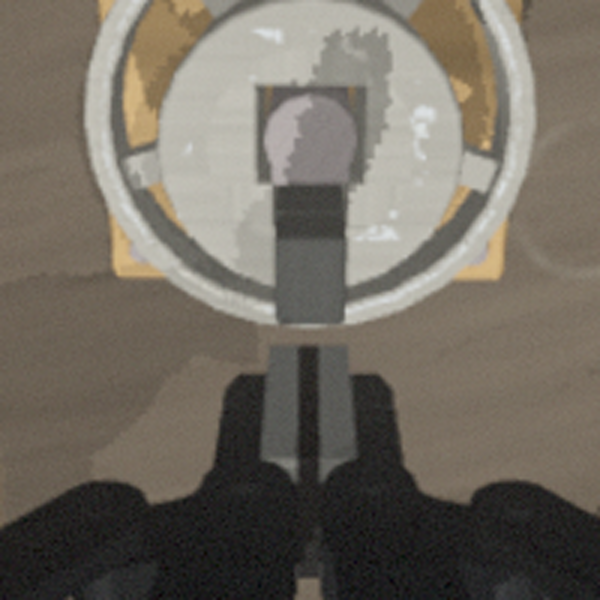

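The key stands upright in the gap, straight side on the shaft's flat; its head spans cols 277–345, rows 237–322, with the closed fingers above it. Now pressing on the head top.

```bash
python3 - <<'E'
from h import *
x,y=.4622,.1225
go(x,y,.165,feed=.05);sleep(.3);st('i')
print(go(x,y,.140,feed=.01,until_force=6));st('j')
zc=sense()['position'][2]
go(x,y,zc+.002,feed=.02);sleep(.3);st('k')
print(go(x,y,zc-.008,feed=.004,until_force=17));
for i in range(6): st('l');sleep(.05)
E
```

```text
i 16.75 xy' 462.3 122.55 depth 14.77 [-0.48 -0.92  0.54] 0.0003
True
j 18.03 xy' 462.22 122.63 depth 26.16 [-0.29  0.63  4.3 ] 0.0003
k 18.61 xy' 462.12 122.46 depth 24.27 [0.07 0.34 0.34] -0.0002
True
l 19.8 xy' 462.24 122.72 depth 26.38 [ 0.16 -0.43  4.71] 0.0001
l 19.85 xy' 462.23 122.74 depth 26.38 [-0.82  0.3   4.46] 0.0002
l 19.9 xy' 462.2 122.68 depth 26.41 [0.32 0.59 5.43] -0.0002
l 19.95 xy' 462.2 122.71 depth 26.41 [-0.91 -0.    5.27] 0.0005
l 20.0 xy' 462.2 122.7 depth 26.41 [-0.33  0.68  5.35] -0.0
l 20.05 xy' 462.22 122.72 depth 26.39 [-0.02  0.22  6.2 ] -0.0002
```

```bash
python3 - <<'E'
from h import *
x,y=.4622,.1225
for F in (21,22.5):
    zc=sense()['position'][2]
    go(x,y,zc+.0015,feed=.02);sleep(.3);st('k')
    print(go(x,y,zc-.008,feed=.004,until_force=F));st('l');sleep(.1);st('m')
E
```

```text
k 20.66 xy' 462.09 122.46 depth 25.06 [-0.5  -1.18 -0.5 ] 0.0
True
l 21.81 xy' 462.22 122.66 depth 26.57 [-1.12  0.86  4.43] -0.0
m 21.91 xy' 462.2 122.66 depth 26.58 [-0.26 -0.32  5.16] 0.0
k 22.47 xy' 462.11 122.48 depth 25.22 [-0.25 -0.73 -0.06] -0.0
True
l 23.62 xy' 462.22 122.56 depth 26.64 [0.26 0.67 4.93] -0.0001
m 23.73 xy' 462.22 122.6 depth 26.66 [-1.91 -1.3   4.59] -0.0
```

```bash
python3 - <<'E'
from h import *
x,y=.4622,.1225
def F(): return np.mean([(sleep(.02),sense()['wrist_force'][2])[1] for _ in range(4)])
t=sense()['position'][2]
for i in range(30):
    t-=.00015;go(x,y,t,feed=.01,until_force=12);f=F();print(i,round(t*1000,2),round(sense()['position'][2]*1000,2),round(f,1))
    if f>20.5: break
sleep(.2);st('hold')
E
```

```text
0 153.19 153.35 3.8
1 153.04 153.34 5.9
2 152.89 153.33 6.9
3 152.74 153.33 7.4
4 152.59 153.33 9.1
5 152.44 153.3 10.6
6 152.29 153.31 11.6
7 152.14 153.31 12.7
8 151.99 153.28 13.8
9 151.84 153.3 15.0
10 151.69 153.29 16.2
11 151.54 153.28 17.1
12 151.39 153.26 18.4
13 151.24 153.26 19.5
14 151.09 153.25 20.8
hold 28.68 xy' 462.44 122.6 depth 26.74 [-6.3  -1.35 20.96] 0.0001
```

```bash
python3 - <<'E'
from h import *
x,y=.4622,.1225
for t in (.15094,.1508): go(x,y,t,feed=.01)
sleep(.2);st('push')
go(x,y,.156,feed=.02);go(x,y,.22,feed=.1);sleep(.4);st('up');shot('w_end')
a=cv2.imread('pics/w_end.png');cv2.imwrite('pics/f.png',cv2.resize(a[130:330,220:420],(600,600),interpolation=cv2.INTER_CUBIC))
E
```

```text
push 29.38 xy' 462.43 122.65 depth 26.82 [-6.62 -0.68 22.49] -0.0002
up 30.98 xy' 462.1 122.49 depth -39.74 [0.54 0.01 0.17] 0.0
```

View pics/f.png

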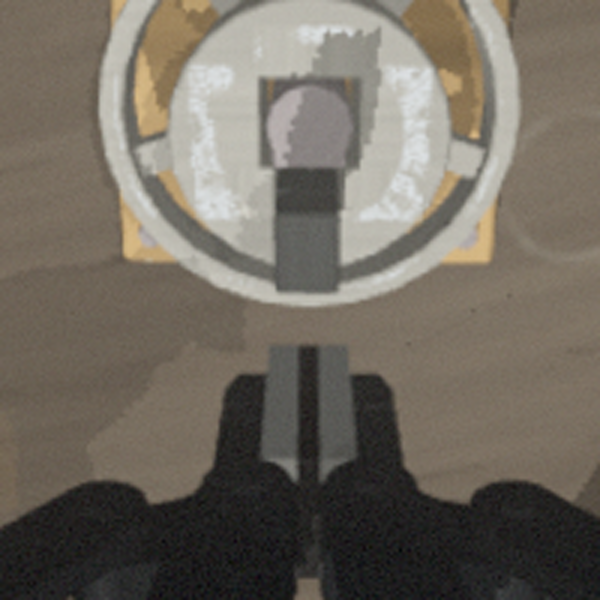

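The key stands upright against the shaft (head cols 275–340, rows 213–292), it was firm under a steady 22.5 N, and the gripper is clear of it. Handing in.

```bash
python3 -c "
from rig import *
print(finish_job())"
```

```text
the job is handed in; nothing more can be done
None
```

I handed the job in at about 31 s of robot time: the key stands upright, about 50 mm deep in the gap against the shaft, pressed to a steady 22.5 N with the gripper clear of it; no verdict came back, and I had no direct reading of its bearing force on the shaft.

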